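# Turn the cart wheel until its valve is at the top

### The job

The red-capped valve of the cart wheel on the bench stand has to sit at the very top of the leaning wheel, in line with the stand's yellow air nozzle, so the tyre can be pumped up. Push gently with the fingertips on one white spoke after another to turn the wheel there without spinning it fast, then take the hand away and leave the wheel at rest. Keep off the tyre, the rim and the valve, and leave the copper bowl, the oil can and the pressure gauge where they are.

Things in the scene. Friction and masses are not known exactly. Their poses are not given: they have to be found in the camera images.
- stand: Grey steel stand bolted to the bench, base plate 280 x 400 x 12 mm. Origin on the bench, straight below the hub; x points horizontally away behind the wheel, y left as seen from the robot, z up; turned about z only. The wheel is laid back: its plane rises 35 degrees from level towards +x, its face looks up and to -x. Cheeks stand at y = +-181 mm outside the tyre. A bar and an arm behind the wheel leave 54 mm free behind the spokes' mid-plane.
- bar (a point): Middle of the front face of the fixed steel retaining bar, 28 mm in front of the spokes' mid-plane. The bar (20 mm wide, 8 mm thick, 374 mm long) runs level along the stand's y across the front of the hub, so a finger between the spokes cannot pass 3 or 9 o'clock. A 24 mm nut on it ends 6 mm farther out.
- nozzle (a point): Tip of the fixed yellow air nozzle, just outside the tyre at the top of the wheel (12 o'clock), 168 mm up the slope from the hub.
- hub (a point): Centre of the wheel, on the axle in the spokes' mid-plane, 150 mm above the bench; axes as the stand's. Hub radius 24 mm, 18 mm proud of the mid-plane. White rim of 115 mm inner radius, its front 5 mm in front of the mid-plane; black tyre of 160 mm outer radius, 38 mm section, its front 7 mm in front of it.
- spoke (a point): A point 65 mm from the wheel's centre on the middle of one of the 5 equal white spokes, the first counter-clockwise from the valve (seen from the front). Spokes are straight and radial, 14 mm wide, 12 mm thick along the axle, at the valve's angle plus 36, 108, 180, 252 and 324 degrees: the valve is midway between two. The gaps are open from front to back.
- wheel (a joint): Wheel angle (rad), unlimited, not wrapped: 0 or any whole turn is valve at the top; grows counter-clockwise seen from the front (1.571: valve at the stand's +y side). Starts 70 to 180 degrees from the top, either way. The hub is stiff: 0.22 N m (3.5 N at 65 mm) turns it; it stays where left and hardly coasts after a slow push.
- valve: Brass valve stem with a red cap, up to 13 mm thick, that points from the rim (radius 115 mm) radially in towards the hub as far as radius 92 mm, in the spokes' mid-plane. Its origin is the wheel's centre, its x axis points from there to the valve, z along the axle out of the face. Not to be touched.
- valve_cap (a point): Middle of the red valve cap, 98 mm from the wheel's centre.
- tyre: The black tyre with the white rim inside it (30 to 38 mm wide); origin at the wheel's centre. They turn with the wheel. Neither is to be touched.
- bowl: Loose spun copper bowl, 100 mm across, 50 mm high, beside the stand; origin at the centre of its underside. Leave alone.
- oil_can: Loose blue oil can, 60 mm across, 130 mm high; origin at the centre of its underside. Leave alone.
- gauge: Loose black pressure gauge with a white dial, 64 mm across, 28 mm high, a brass stub on its side; origin at the centre of its underside. Leave alone.

How it is judged:
By the outcome, as a careful person would: the job done as asked, in the order asked, and still so for the second after the job is handed in, with the robot touching nothing.
It also fails if it takes over 54 s, if anything falls off the work surface, if the arm or the gripper's body presses on something with over 40 N, if the wrist force passes 120 N, or if a joint passes its speed limit or range.

### The arm

A 6-joint arm with a two-finger parallel gripper is mounted at the origin on the work surface. World frame = base frame: x ahead of the robot, y to its left, z up, the work surface at z = 0. Lengths are in m, angles in rad, forces in N, time in s.
With the tool pointing down it reaches from about 0.35 to 0.775 m from the base axis. Payload 5.5 kg.
Tool frame: the origin (TCP) lies midway between the tips of the shut fingers; the grasp point (between the pads) lies 19 mm behind it; z points along the fingers, y is the line along which they close (so a half turn about z gives the same grasp; the last joint's range is limited). The gripper opens to 85 mm and grips with 20 to 120 N. Pads are 22 mm wide; open, the fingers measure 114 mm over their backs; the gripper's body (76 mm by 85 mm) begins 54 mm behind the grasp point. The pads swing forward as they close: fully open they stand 13 mm farther back than shut.
Start: joints at [1.081, 0.313, 0.046, 1.304, 0, 1.431], TCP at [0.197, 0.54, 0.231] pointing down, gripper open.
Joint ranges: [-2.76, 2.76], [-0.86, 1.69], [-1.03, 1.26], [-2.2, 2.34], [-1.47, 1.5], [-3.14, 3.14]. Speed limits (rad/s): [2.57, 2.57, 3.14, 3.14, 3.14, 3.14].

### API

Orientations are given as a unit quaternion [w, x, y, z].
In Python, from workcell import env gives the robot as it stands. The module is installed in compiled form; this text tells all that it offers.
- The arm moves only by the tool servo_tool, never from a script. Its argument "increments" is a list of rows, each an object of numbers: "grip": the closure, from 0 (fully open) to 1 (shut); "x", "y", "z": the shift along the tool's x, y, z in mm; "roll": the turn about the tool's z in degrees. In form: [{"grip": .., "x": .., "y": .., "z": .., "roll": ..}, ...]. A call has 1 to 5 rows; each row shifts and turns the commanded pose from where the row before left it, along the tool's axes as they then stand; what a row does not reach is not made up. A row lasts 1/12 s, in which the tool goes at most 41.7 mm and 7.16 degrees, less where a joint would pass 70% of its speed; a pose out of reach is approached as far as the arm can. A call is refused whole if a number of a shift passes 41.7 or a number of a turn 7.16, either way. A call with a gripper value outside its range is refused whole. The fingers move at their own pace and stop on an object; "grip_force" is the grip in N (left out, the last holds). Time passes only in rows, so rows that do not move let the fingers close. It gives the time, the measured TCP pose, the force, the opening and the grip force at its end, in the units of the state.
- env.get_state(): the state, without advancing time (a new reading comes with each control period).
- env.read_camera(name): name is "scene" or "side" or "wrist"; returns the picture (400x640x3 uint8, red, green, blue); there is no depth.
- env.get_calibration(name): a dict with "vertical_fov" (degrees; the focal length in pixels is half the picture's height over the tangent of half this angle, whatever the lens; pixels are square), "cx", "cy" (the principal point, pixels), "rvec" (rotation vector, rad) and "tvec" (3), from world to camera coordinates, as OpenCV has them; the wrist camera has in their place "tool_from_camera" (4x4, takes a point from camera to tool coordinates, whose origin is the TCP and whose axes are the flange's). Camera axes: x right, y down, z forward; pixel columns grow to the right and rows downward; lengths in m; the calibration is good to about 2 mm. A picture is of the moment at which its call begins: read the wrist's pose just before it. get_calibration takes no time and is no camera call.
- env.hand_in(): hands the job in; it is judged then, once.
The state is a dict: "clock": time; "joint_pos": joint angles; "qvel": joint speeds; "tau": joint torques, N m; "tcp_pos": TCP position; "orientation": TCP orientation; "wrist_force": force on the tool from outside, world axes, zero at the start; "ft_torque": the same for the moment, N m; "finger_gap": finger opening in m; "grip_force": force on a finger pad.
Only numpy, scipy, OpenCV 4.12 (cv2) and the standard library are available. Lean on these libraries where they do the work, as an engineer would, in place of code of your own. Each camera call takes 0.05 s, during which the arm holds its last target. There are 200 camera calls.

## Working session

There is one attempt and no reset: what is moved stays moved. The work goes in short steps, Python scripts to look and compute and a tool call to move; the robot and the scene stay as the last step left them, time stands still between calls to the robot, and variables do not carry over. Pictures are saved under pics/ and viewed, at most 10 in all, crops included, and the job is handed in when it is done.

Besides the shell and the picture viewer there is one more tool, called after ">>>" by a JSON object that holds its "op" and its "data", one argument or row to a line. servo_tool: Moves the arm, as the interface text tells. Its arguments: {"type":"object","properties":{"increments":{"type":"array"},"grip_force":{"type":"number"}},"required":["increments"]}

```bash
mkdir -p pics
python3 - <<'E'
from workcell import env
import cv2,numpy as np
np.set_printoptions(precision=4,suppress=True)
s=env.get_state();print({k:np.round(v,4) for k,v in s.items()})
for n in("scene","side","wrist"):
    cv2.imwrite(f"pics/{n}0.png",env.read_camera(n)[:,:,::-1]);print(n,env.get_calibration(n))
E
```

```text
{'clock': np.float64(0.0), 'joint_pos': array([1.0814, 0.314 , 0.045 , 1.3036, 0.    , 1.4312]), 'qvel': array([ 0.0009,  0.0012,  0.0011,  0.0013, -0.0015,  0.001 ]), 'tau': array([ -0.002 , -48.0628,  29.8531,   0.0193,  -0.0002,  -0.    ]), 'tcp_pos': array([0.1968, 0.5397, 0.2304]), 'orientation': array([-0.0003,  0.174 ,  0.9847, -0.0009]), 'wrist_force': array([ 0.1736, -1.1915,  0.4411]), 'ft_torque': array([ 0.0241,  0.0201, -0.0159]), 'grip_force': np.float64(0.0), 'finger_gap': np.float64(0.0852)}
scene {'vertical_fov': 48.707565831703725, 'cx': 316.5131893840746, 'cy': 201.9526898011717, 'rvec': array([ 2.3799,  0.6469, -0.2351]), 'tvec': array([-0.4441, -0.0978,  1.8227])}
side {'vertical_fov': 43.561786109673356, 'cx': 319.2335083576823, 'cy': 198.998836666555, 'rvec': array([ 2.1927, -0.0587,  0.001 ]), 'tvec': array([-0.5295,  0.1482,  1.4259])}
wrist {'vertical_fov': 61.67773605459572, 'cx': 316.8375526304222, 'cy': 200.36124218491642, 'tool_from_camera': array([[ 0.0019, -0.9624, -0.2715,  0.0678],
       [ 1.    ,  0.0018,  0.0006,  0.0007],
       [-0.0001, -0.2715,  0.9624, -0.1414],
       [ 0.    ,  0.    ,  0.    ,  1.    ]])}
```

View pics/scene0.png

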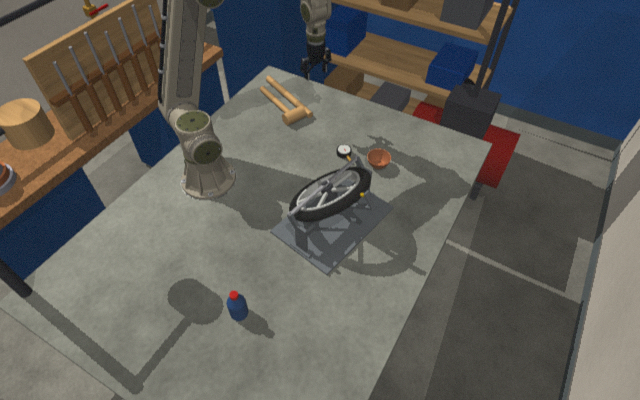

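View pics/side0.png

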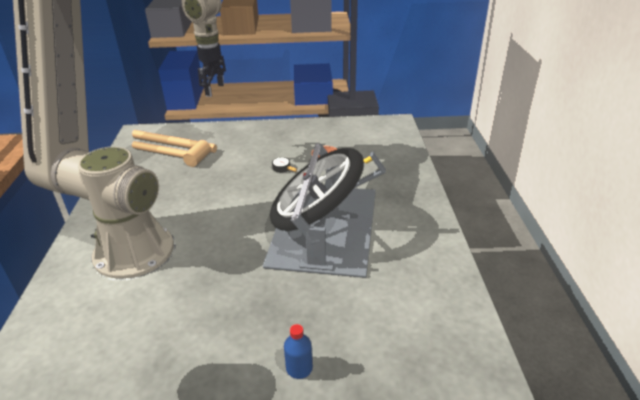

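The scene view shows the wheel at about (330,193) px with the nozzle near (362,193). The side view shows the wheel at (318,187) with the nozzle near (370,158). Next I'll enlarge both.

Run:
```python
import cv2,numpy as np
a=cv2.imread("pics/scene0.png")[140:280,260:410];b=cv2.imread("pics/side0.png")[135:285,255:395]
a=cv2.resize(a,(400,373),interpolation=cv2.INTER_CUBIC);b=cv2.resize(b,(400,429),interpolation=cv2.INTER_CUBIC)
o=np.zeros((429,800,3),np.uint8);o[:373,:400]=a;o[:,400:]=b
cv2.imwrite("pics/crop0.png",o)
```

```text
(no output)
```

View pics/crop0.png

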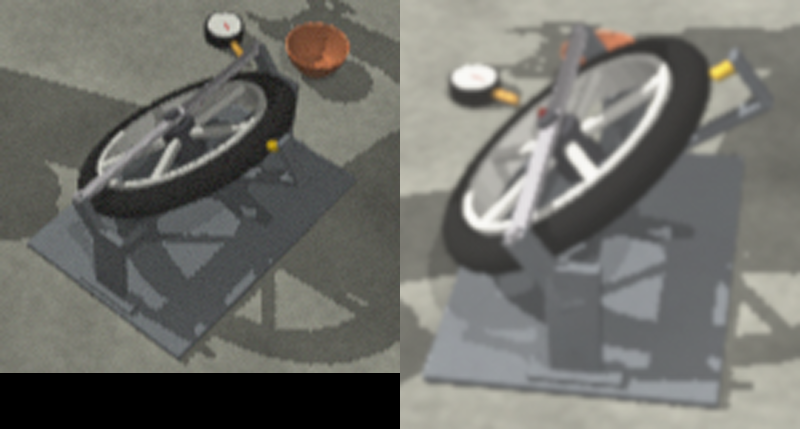

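```bash
cat > h.py <<'E'
import numpy as np,cv2
from scipy.optimize import least_squares
from scipy.spatial.transform import Rotation as R
from workcell import env
np.set_printoptions(precision=4,suppress=True)
c,s=np.cos(np.radians(35)),np.sin(np.radians(35))
U=np.array([c,0,s]);N=np.array([-s,0,c]);Y=np.array([0,1.,0])   # up-slope, normal, left in stand frame
H=np.array([0,0,.15])
def wp(r,th,n=0): # stand-frame wheel point, th ccw from top seen from front
    return H+r*(np.cos(th)*U+np.sin(th)*Y)+n*N
def cam(n):
    k=env.get_calibration(n);f=200/np.tan(np.radians(k["vertical_fov"]/2))
    return k,np.array([[f,0,k["cx"]],[0,f,k["cy"]],[0,0,1]])
def ext(n,st=None):
    k,K=cam(n)
    if n!="wrist": return cv2.Rodrigues(k["rvec"])[0],k["tvec"],K
    T=np.eye(4);q=st["orientation"];T[:3,:3]=R.from_quat([q[1],q[2],q[3],q[0]]).as_matrix();T[:3,3]=st["tcp_pos"]
    M=np.linalg.inv(T@k["tool_from_camera"]);return M[:3,:3],M[:3,3],K
def proj(P,E):
    p=(np.atleast_2d(P)@E[0].T+E[1])@E[2].T;return p[:,:2]/p[:,2:]
def tow(p,P): return np.atleast_2d(P)@R.from_euler("z",p[2]).as_matrix().T+[p[0],p[1],0]
def ray_plane(px,E,P0,n):
    d=E[0].T@np.linalg.solve(E[2],[*px,1]);o=-E[0].T@E[1];return o+d*((P0-o)@n)/(d@n)
E
python3 - <<'E'
from h import *
def pts(a): 
    bar=H+.028*N
    return np.array([[-.14+a,.2,.012],[-.14+a,-.2,.012],[.14+a,-.2,.012],wp(.168,0),bar+.187*Y,bar-.187*Y])
ob={"scene":[(270.5,231.1),(328.2,274.2),(392.4,206.8),(362,194.7),(358,158),(290.8,213.1)],
"side":[(0,0),(263.8,267.3),0,0,0,0]}
# scene: left corner is robot side; figure order: near-right etc.
sc=[(1,(328.2,274.2)),(0,(270.5,231.1))]
obs=[("side",[(1,(263.8,267.3)),(2,(367.7,276.8)),(3,(364.2,160.6)),(4,(319.75,145.5)),(5,(294.2,218.3))]),
("scene",[(1,(270.5,231.1)),(2,(328.2,274.2)),(3,(362,194.7)),(4,(358,158)),(5,(290.8,213.1))])]
E={n:ext(n) for n in("scene","side")}
def f(p):
    r=[]
    P=tow(p,pts(p[3]))
    for n,l in obs:
        q=proj(P,E[n]); r+=[q[i]-o for i,o in l]
    return np.concatenate(r)
s=least_squares(f,[.5,.1,0,0],loss="soft_l1");print(s.x,f(s.x).reshape(-1,2))
p=s.x;np.save("p.npy",p[:3])
Rz=R.from_euler("z",p[2]).as_matrix();hub=tow(p,H)[0]
X=ray_plane((305,174.5),E["side"],hub,Rz@N);d=Rz.T@(X-hub);print(X,np.hypot(d@U,d@Y),np.degrees(np.arctan2(d@Y,d@U)))
E
```

```text
[ 0.5232  0.074  -0.2082  0.0324] [[-0.0679 -1.2071]
 [ 0.1294 -0.1062]
 [ 0.2373 -1.3705]
 [-0.1091 -0.3687]
 [ 0.8846  0.5507]
 [ 0.1749 -0.1276]
 [-0.9055  1.4149]
 [-0.9363 -1.4658]
 [ 0.7832 -0.9624]
 [-2.2892  2.3436]]
[0.4972 0.1844 0.1162] 0.11829353633712832 119.8698621701247
```

>>> {"op": "servo_tool", "data": {
  "increments": [
    {"grip": 1, "z": -38, "roll": -4},
    {"grip": 1, "z": -38, "roll": -4},
    {"grip": 1, "z": -38},
    {"grip": 1, "z": -38},
    {"grip": 1, "z": -30, "x": -15, "y": -15}
  ]
}}

```text
invalid input at $.increments[0]: expected keys grip, x, y, z, roll
```

>>> {"op": "servo_tool", "data": {
  "increments": [
    {"grip": 1, "x": -27, "y": -29},
    {"grip": 1, "x": -27, "y": -29},
    {"grip": 1, "x": -27, "y": -29},
    {"grip": 1, "x": -27, "y": -29},
    {"grip": 1, "x": -27, "y": -29}
  ]
}}

```text
invalid input at $.increments[0]: expected keys grip, x, y, z, roll
```

>>> {"op": "servo_tool", "data": {
  "increments": [
    {"grip": 1, "x": -27, "y": -29},
    {"grip": 1, "x": -27, "y": -29},
    {"grip": 1, "x": -27, "y": -29},
    {"grip": 1, "x": -27, "y": -29},
    {"grip": 1, "x": -27, "y": -29}
  ]
}}

```text
invalid input at $.increments[0]: expected keys grip, x, y, z, roll
```

>>> {"op": "servo_tool", "data": {
  "increments": [
    {"grip": 1, "x": -27, "y": -29},
    {"grip": 1, "x": -27, "y": -29},
    {"grip": 1},
    {"grip": 1}
  ]
}}

```text
invalid input at $.increments[0]: expected keys grip, x, y, z, roll
```

Run:
```python
from h import *
st=env.get_state();im=env.read_camera("wrist")
cv2.imwrite("pics/w1.png",im[:,:,::-1]);print(st["clock"],st["tcp_pos"],st["orientation"])
p=np.load("p.npy");E=ext("wrist",st)
print("pred hub,nozzle",proj(tow(p,[H,wp(.168,0)]),E),"stand",R.from_euler("z",-p[2]).apply(st["tcp_pos"]-[p[0],p[1],0]))
```

```text
0.15 [0.1969 0.5398 0.2306] [-0.0002  0.174   0.9847 -0.0007]
pred hub,nozzle [[ 11.2818 623.2047]
 [-23.9357 874.9457]] stand [-0.4156  0.3883  0.2306]
```

View pics/w1.png

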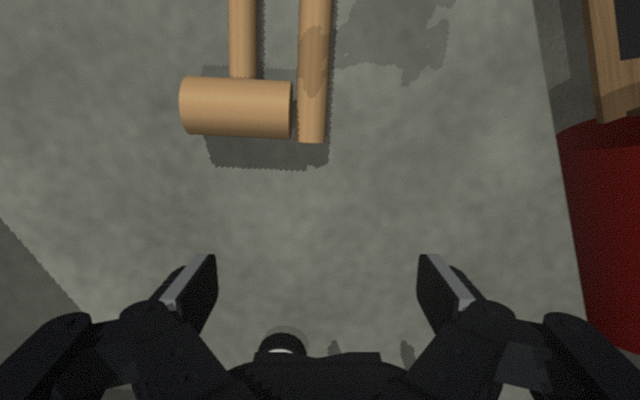

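The calls were refused because every row needs all five keys. This wrist view shows only the mallet at (235,107), the gauge near (285,345) and the open fingers. I'll resend complete rows.

>>> {"op": "servo_tool", "data": {
  "increments": [
    {"grip": 1, "x": 0, "y": 0, "z": -38, "roll": -4},
    {"grip": 1, "x": 0, "y": 0, "z": -38, "roll": -4},
    {"grip": 1, "x": 0, "y": 0, "z": -38, "roll": 0},
    {"grip": 1, "x": 0, "y": 0, "z": -38, "roll": 0},
    {"grip": 1, "x": -15, "y": -15, "z": -30, "roll": 0}
  ]
}}

```text
clock: 0.62
tcp_pos: [0.2074, 0.5238, 0.4154]
orientation: [-0.0, 0.103, 0.995, 0.001]
wrist_force: [0.8, 0.2, -0.0]
finger_gap: 0.0256
grip_force: 0.0
```

>>> {"op": "servo_tool", "data": {
  "increments": [
    {"grip": 1, "x": -31, "y": -27, "z": 0, "roll": 0},
    {"grip": 1, "x": -31, "y": -27, "z": 0, "roll": 0},
    {"grip": 1, "x": -31, "y": -27, "z": 0, "roll": 0},
    {"grip": 1, "x": -31, "y": -27, "z": 0, "roll": 0},
    {"grip": 1, "x": -31, "y": -27, "z": 0, "roll": 0}
  ]
}}

```text
clock: 1.03
tcp_pos: [0.3326, 0.3565, 0.4133]
orientation: [0.0, 0.105, 0.995, 0.0]
wrist_force: [0.6, 0.6, -0.6]
finger_gap: -0.0
grip_force: 0.0
```

>>> {"op": "servo_tool", "data": {
  "increments": [
    {"grip": 1, "x": -31, "y": -27, "z": 0, "roll": 0},
    {"grip": 1, "x": -31, "y": -27, "z": 0, "roll": 0},
    {"grip": 1, "x": -31, "y": -27, "z": 0, "roll": 0},
    {"grip": 1, "x": -31, "y": -27, "z": 0, "roll": 0},
    {"grip": 1, "x": -31, "y": -27, "z": 0, "roll": 0}
  ]
}}

```text
clock: 1.45
tcp_pos: [0.4562, 0.1918, 0.4134]
orientation: [0.0, 0.105, 0.994, 0.0]
wrist_force: [0.8, 1.0, 0.3]
finger_gap: 0.0
grip_force: 0.0
```

>>> {"op": "servo_tool", "data": {
  "increments": [
    {"grip": 1, "x": -31, "y": -27, "z": 0, "roll": 0},
    {"grip": 1, "x": -31, "y": -27, "z": 0, "roll": 0},
    {"grip": 1, "x": -31, "y": -27, "z": 0, "roll": 0},
    {"grip": 1, "x": -31, "y": -22, "z": 0, "roll": 0},
    {"grip": 1, "x": 0, "y": 0, "z": 0, "roll": 0}
  ]
}}

```text
clock: 1.87
tcp_pos: [0.559, 0.0618, 0.4105]
orientation: [-0.001, 0.108, 0.994, -0.001]
wrist_force: [-1.7, 0.0, -1.3]
finger_gap: -0.0004
grip_force: 0.0
```

Run:
```python
from h import *
st=env.get_state();im=env.read_camera("wrist")
cv2.imwrite("pics/w2.png",im[:,:,::-1]);print(st["clock"],st["tcp_pos"],st["orientation"],st["finger_gap"])
p=np.load("p.npy");E=ext("wrist",st)
print("pred hub,nozzle",proj(tow(p,[H,wp(.168,0)]),E),"stand",R.from_euler("z",-p[2]).apply(st["tcp_pos"]-[p[0],p[1],0]))
```

```text
1.8667 [0.559  0.0618 0.4105] [-0.0008  0.108   0.9941 -0.001 ] -0.00040900955211612
pred hub,nozzle [[320.4345 132.7056]
 [321.7067 278.0137]] stand [ 0.0376 -0.0046  0.4105]
```

View pics/w2.png

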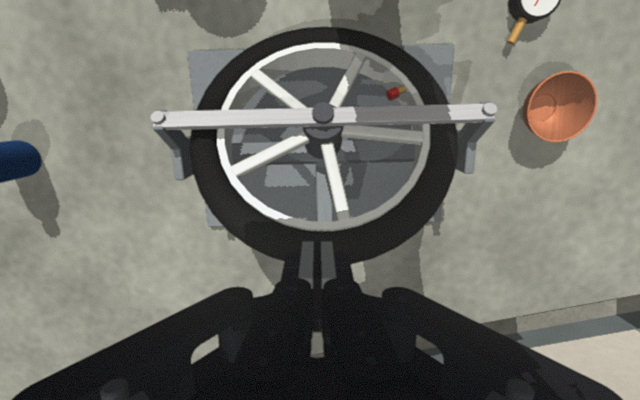

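The wrist view shows the nut at (323,112), the bar ends at (151,118) and (496,109), and the valve cap at (393,93). The spoke ends are near (342,212), (427,136), (233,172), (257,73) and (360,58). I'll refine the pose with these.

```bash
cat >> h.py <<'E'
def spoke_edges(): pass
E
python3 - <<'E'
from h import *
q=np.array([-.0008,.108,.9941,-.001]);st=dict(tcp_pos=np.array([.559,.0618,.4105]),orientation=q/np.linalg.norm(q))
E={n:ext(n,st) for n in("wrist","scene","side")}
bar=H+.028*N
th_i=np.radians([252,324,180,108,36])
wpx=np.array([(342,212),(427,136),(233,172),(257,73),(360,58),(393,93),(323,112),(151,118),(496,109)])
spx=np.array([(364.2,160.6),(319.75,145.5),(294.2,218.3)]);cpx=np.array([(362,194.7),(358,158)])
def f(v):
    p=v[:3];t=v[3]
    W=[wp(.114,t+a,.004) for a in th_i]+[wp(.098,t,0),H+.034*N,bar-.187*Y,bar+.187*Y]
    F=[wp(.168,0),bar+.187*Y,bar-.187*Y]
    r=[proj(tow(p,W),E["wrist"])-wpx,1.5*(proj(tow(p,F),E["side"])-spx),1.5*(proj(tow(p,F),E["scene"])[:2]-cpx)]
    return np.concatenate(r).ravel()
p=np.load("p.npy");s=least_squares(f,[*p,2.1],loss="soft_l1");print(s.x,np.degrees(s.x[3]));print(f(s.x).reshape(-1,2))
np.save("p.npy",s.x[:3])
print("tool yaw",np.degrees(R.from_quat([*q[1:],q[0]]).as_matrix()[:2,1]@[1,0]))
E
```

```text
[ 0.5192  0.0776 -0.1966  2.0641] 118.26151060115268
[[ 2.0305  7.2477]
 [-5.5723  0.7146]
 [ 0.4501 -1.282 ]
 [-1.7169 -0.1122]
 [ 0.2687 -2.5537]
 [-0.295   1.2028]
 [-0.1744 -0.0879]
 [ 1.938   0.2166]
 [-2.1458  2.9301]
 [-2.0438 -3.4578]
 [-3.2236 -1.3473]
 [ 0.1589 -0.2083]
 [-1.8603 -4.3793]
 [-0.333  -3.2512]]
tool yaw 12.304003823747744
```

```bash
cat >> h.py <<'E'
def plan(way,p=None):
    "way: (r mm, theta deg, depth mm below midplane); prints tool increments between successive waypoints from now"
    p=np.load("p.npy") if p is None else p
    st=env.get_state();q=st["orientation"];T=R.from_quat([q[1],q[2],q[3],q[0]]).as_matrix()
    cur=st["tcp_pos"];l=R.from_euler("z",-p[2]).apply(cur-[p[0],p[1],0])
    print("clock",st["clock"],"stand",l*1e3,"r,th",1e3*np.hypot(l[0]/c,l[1]),np.degrees(np.arctan2(l[1],l[0]/c)),"depth",1e3*(.15+l[0]*s/c-l[2]),"F",st["wrist_force"])
    for r,t,d in way:
        g=tow(p,wp(r/1e3,np.radians(t))-[0,0,d/1e3])[0];print((r,t,d),np.round(T.T@(g-cur)*1e3,1));cur=g
E
python3 - <<'E'
from h import *
plan([(68,46,-80),(68,46,-25),(68,46,10)])
E
```

```text
clock 1.9167 stand [ 39.91    -5.8918 411.0957] r,th 49.07603225591193 -6.895285551377679 depth -233.15043124986917 F [-0.2215  0.7032  0.2368]
(68, 46, -80) [  1.8  54.9 154. ]
(68, 46, -25) [-0.1  0.  55. ]
(68, 46, 10) [-0.1  0.  35. ]
```

>>> {"op": "servo_tool", "data": {
  "increments": [
    {"grip": 1, "x": 0, "y": 18, "z": 35, "roll": 0},
    {"grip": 1, "x": 1, "y": 18, "z": 35, "roll": 0},
    {"grip": 1, "x": 1, "y": 19, "z": 35, "roll": 0},
    {"grip": 1, "x": 0, "y": 0, "z": 35, "roll": 0},
    {"grip": 1, "x": 0, "y": 0, "z": 30, "roll": 0}
  ]
}}

```text
clock: 2.33
tcp_pos: [0.5631, 0.1233, 0.241]
orientation: [-0.001, 0.103, 0.995, 0.0]
wrist_force: [0.4, 0.3, 0.1]
finger_gap: 0.0002
grip_force: 0.0
```

>>> {"op": "servo_tool", "data": {
  "increments": [
    {"grip": 1, "x": 0, "y": 0, "z": 0, "roll": 0},
    {"grip": 1, "x": 0, "y": 0, "z": 0, "roll": 0}
  ]
}}

```text
clock: 2.5
tcp_pos: [0.5629, 0.122, 0.2425]
orientation: [-0.002, 0.104, 0.995, -0.0]
wrist_force: [-0.9, -0.1, 1.3]
finger_gap: -0.0002
grip_force: 0.0
```

Run:
```python
from h import *
st=env.get_state();im=env.read_camera("wrist")[:,:,::-1]
E=ext("wrist",st);p=np.load("p.npy")
im=im.copy()
for t in (118+252,118+324,118+36,118+108,118+180):
    a=proj(tow(p,[wp(r,np.radians(t),.006) for r in(.03,.112)]),E);cv2.line(im,*[tuple(map(int,x)) for x in a],(0,255,0),1)
for P in (H+.034*N,wp(.168,0),wp(.068,np.radians(46))): cv2.circle(im,tuple(map(int,proj(tow(p,P),E)[0])),4,(255,0,255),1)
cv2.imwrite("pics/w3.png",im)
plan([(68,46,-25),(68,46,10)])
```

```text
clock 2.55 stand [ 35.8404  52.2767 244.6708] r,th 68.1702906928531 50.07228415140453 depth -69.5750725772259 F [-0.4594  0.3265  1.3298]
(68, 46, -25) [-2.9 -3.3 42.6]
(68, 46, 10) [ 0. -0. 35.]
```

View pics/w3.png

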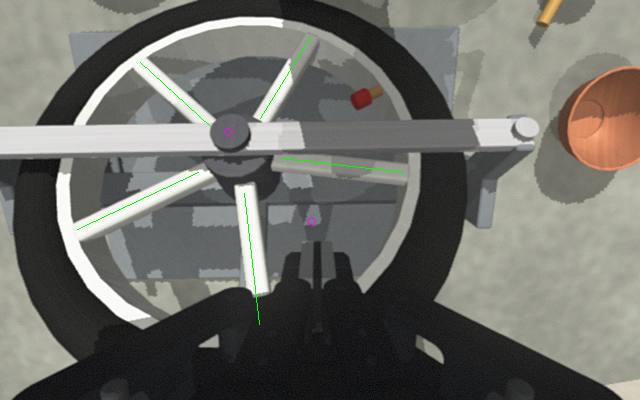

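The overlay (green lines) matches the spokes to about 2–4 px. The nut is at (230,132), the cap at (362,98), and the gap for the finger is at about (312,221). I'll descend.

>>> {"op": "servo_tool", "data": {
  "increments": [
    {"grip": 1, "x": -3, "y": -3, "z": 22, "roll": 0},
    {"grip": 1, "x": 0, "y": 0, "z": 21, "roll": 0},
    {"grip": 1, "x": 0, "y": 0, "z": 15, "roll": 0},
    {"grip": 1, "x": 0, "y": 0, "z": 12, "roll": 0},
    {"grip": 1, "x": 0, "y": 0, "z": 8, "roll": 0}
  ]
}}

```text
clock: 2.97
tcp_pos: [0.5687, 0.1178, 0.1674]
orientation: [0.002, 0.105, 0.994, 0.0]
wrist_force: [-0.1, -0.0, -0.3]
finger_gap: -0.0
grip_force: 0.0
```

Run:
```python
from h import *
plan([(68,t,10) for t in (46,40,37,34,31,28,25,22,19,16,13,10,7,4,1,-2,-5,-8,-11,-14,-17,-20,-25,-30,-35,-40,-45,-50,-55,-60,-65,-70)])
```

```text
clock 2.9667 stand [ 40.7199  49.0894 167.3824] r,th 69.86292233852494 44.64023069409812 depth 11.129993857337011 F [-0.1197 -0.0137 -0.3488]
(68, 46, 10) [ 2.  -0.2  0.3]
(68, 40, 10) [-4.1 -5.1 -2.8]
(68, 37, 10) [-1.9 -2.8 -1.3]
(68, 34, 10) [-1.7 -2.9 -1.2]
(68, 31, 10) [-1.6 -3.  -1.1]
(68, 28, 10) [-1.5 -3.1 -1. ]
(68, 25, 10) [-1.3 -3.2 -0.9]
(68, 22, 10) [-1.2 -3.2 -0.8]
(68, 19, 10) [-1.1 -3.3 -0.7]
(68, 16, 10) [-0.9 -3.4 -0.6]
(68, 13, 10) [-0.8 -3.4 -0.5]
(68, 10, 10) [-0.6 -3.5 -0.4]
(68, 7, 10) [-0.5 -3.5 -0.3]
(68, 4, 10) [-0.3 -3.5 -0.2]
(68, 1, 10) [-0.2 -3.6 -0.1]
(68, -2, 10) [-0.  -3.6  0. ]
(68, -5, 10) [ 0.1 -3.6  0.1]
(68, -8, 10) [ 0.3 -3.5  0.2]
(68, -11, 10) [ 0.4 -3.5  0.3]
(68, -14, 10) [ 0.6 -3.5  0.4]
(68, -17, 10) [ 0.7 -3.4  0.5]
(68, -20, 10) [ 0.9 -3.4  0.6]
(68, -25, 10) [ 1.8 -5.5  1.3]
(68, -30, 10) [ 2.2 -5.3  1.6]
(68, -35, 10) [ 2.5 -5.   1.8]
(68, -40, 10) [ 2.9 -4.7  2.1]
(68, -45, 10) [ 3.2 -4.4  2.3]
(68, -50, 10) [ 3.5 -4.1  2.5]
(68, -55, 10) [ 3.8 -3.7  2.7]
(68, -60, 10) [ 4.1 -3.2  2.9]
(68, -65, 10) [ 4.3 -2.8  3. ]
(68, -70, 10) [ 4.5 -2.3  3.1]
```

>>> {"op": "servo_tool", "data": {
  "increments": [
    {"grip": 1, "x": -1.5, "y": -3, "z": -1.3, "roll": 0},
    {"grip": 1, "x": -1.5, "y": -3, "z": -1.3, "roll": 0},
    {"grip": 1, "x": -1.5, "y": -3, "z": -1.2, "roll": 0},
    {"grip": 1, "x": -1.5, "y": -3, "z": -1.1, "roll": 0},
    {"grip": 1, "x": -1.5, "y": -3, "z": -1, "roll": 0}
  ]
}}

```text
clock: 3.38
tcp_pos: [0.5722, 0.101, 0.1726]
orientation: [0.001, 0.105, 0.994, 0.0]
wrist_force: [-0.2, -0.3, 0.3]
finger_gap: 0.0
grip_force: 0.0
```

>>> {"op": "servo_tool", "data": {
  "increments": [
    {"grip": 1, "x": -1.4, "y": -3, "z": -0.9, "roll": 0},
    {"grip": 1, "x": -1.2, "y": -3, "z": -0.9, "roll": 0},
    {"grip": 1, "x": -1.1, "y": -3, "z": -0.8, "roll": 0},
    {"grip": 1, "x": -1, "y": -3, "z": -0.7, "roll": 0},
    {"grip": 1, "x": -0.9, "y": -3.4, "z": -0.6, "roll": 0}
  ]
}}

```text
clock: 3.8
tcp_pos: [0.5732, 0.0853, 0.1748]
orientation: [-0.0, 0.105, 0.995, 0.0]
wrist_force: [-1.6, 4.3, -1.9]
finger_gap: -0.0001
grip_force: 1.9
```

>>> {"op": "servo_tool", "data": {
  "increments": [
    {"grip": 1, "x": -0.8, "y": -3.4, "z": -0.5, "roll": 0},
    {"grip": 1, "x": -0.6, "y": -3.5, "z": -0.4, "roll": 0},
    {"grip": 1, "x": -0.5, "y": -3.5, "z": -0.3, "roll": 0},
    {"grip": 1, "x": -0.3, "y": -3.5, "z": -0.2, "roll": 0},
    {"grip": 1, "x": -0.2, "y": -3.5, "z": -0.1, "roll": 0}
  ]
}}

```text
clock: 4.22
tcp_pos: [0.5726, 0.0675, 0.1767]
orientation: [0.0, 0.105, 0.994, 0.0]
wrist_force: [0.8, 3.4, -1.2]
finger_gap: 0.0002
grip_force: 1.9
```

```bash
cat >> h.py <<'E'
def valve(n="wrist"):
    "theta of red cap from image"
    st=env.get_state();im=env.read_camera(n);E=ext(n,st);p=np.load("p.npy")
    hs=cv2.cvtColor(im,cv2.COLOR_RGB2HSV);m=(((hs[...,0]<6)|(hs[...,0]>174))&(hs[...,1]>150)&(hs[...,2]>50)).astype(np.uint8)
    k,l,stt,ce=cv2.connectedComponentsWithStats(m)
    Rz=R.from_euler("z",p[2]).as_matrix();hub=tow(p,H)[0];out=[]
    for i in range(1,k):
        if stt[i,4]<6: continue
        X=ray_plane(ce[i],E,hub,Rz@N);d=Rz.T@(X-hub);r=np.hypot(d@U,d@Y)
        if r<.13: out.append((ce[i].round(1),stt[i,4],round(r*1e3,1),round(np.degrees(np.arctan2(d@Y,d@U)),1)))
    print(n,out);return im,E
E
python3 - <<'E'
from h import *
valve();valve("side");valve("scene")
plan([(68,t,10) for t in (5,2,-2,-5)])
E
```

```text
wrist [(array([511.2, 131.7]), np.int32(463), np.float64(97.6), np.float64(90.0))]
side []
scene []
clock 4.3667 stand [ 54.5583  -0.4179 176.9497] r,th 66.60471608221988 -0.35949822358570677 depth 11.25248628552103 F [ 0.5667 -0.0926 -0.2414]
(68, 5, 10) [-0.8  6.4 -1.9]
(68, 2, 10) [-0.2 -3.6 -0.1]
(68, -2, 10) [-0.1 -4.7  0. ]
(68, -5, 10) [ 0.1 -3.6  0.1]
```

The push works: the wrist camera puts the cap at radius 97.6 mm (98 expected) and 90°. I'll continue along the arc.

>>> {"op": "servo_tool", "data": {
  "increments": [
    {"grip": 1, "x": -0.2, "y": -3.6, "z": 0, "roll": 0},
    {"grip": 1, "x": 0, "y": -3.6, "z": 0.2, "roll": 0},
    {"grip": 1, "x": 0.3, "y": -3.5, "z": 0.2, "roll": 0},
    {"grip": 1, "x": 0.4, "y": -3.5, "z": 0.3, "roll": 0},
    {"grip": 1, "x": 0.6, "y": -3.5, "z": 0.4, "roll": 0}
  ]
}}

```text
clock: 4.78
tcp_pos: [0.5677, 0.0506, 0.1756]
orientation: [0.0, 0.105, 0.994, 0.0]
wrist_force: [1.5, 4.4, -1.4]
finger_gap: 0.0
grip_force: 1.9
```

>>> {"op": "servo_tool", "data": {
  "increments": [
    {"grip": 1, "x": 0.7, "y": -3.4, "z": 0.5, "roll": 0},
    {"grip": 1, "x": 0.9, "y": -3.4, "z": 0.6, "roll": 0},
    {"grip": 1, "x": 1.1, "y": -3.3, "z": 0.7, "roll": 0},
    {"grip": 1, "x": 1.2, "y": -3.2, "z": 0.8, "roll": 0},
    {"grip": 1, "x": 1.3, "y": -3.2, "z": 0.9, "roll": 0}
  ]
}}

```text
clock: 5.2
tcp_pos: [0.5592, 0.0353, 0.1721]
orientation: [0.0, 0.105, 0.994, 0.0]
wrist_force: [1.2, 4.0, -0.7]
finger_gap: 0.0
grip_force: 2.0
```

Run:
```python
from h import *
valve()
plan([(68,t,10) for t in (-32,-36,-40,-44,-48,-52,-56,-60,-64,-68,-72)])
```

```text
wrist [(array([588.5, 239.9]), np.int32(1056), np.float64(98.2), np.float64(61.9))]
clock 5.25 stand [ 46.96   -34.5009 171.9178] r,th 66.90859675837002 -31.040385016326805 depth 10.963927589521472 F [-0.898   0.3306 -0.5591]
(68, -32, 10) [-0.3 -1.5 -1.2]
(68, -36, 10) [ 2.1 -4.   1.5]
(68, -40, 10) [ 2.3 -3.8  1.7]
(68, -44, 10) [ 2.6 -3.6  1.8]
(68, -48, 10) [ 2.8 -3.3  2. ]
(68, -52, 10) [ 2.9 -3.1  2.1]
(68, -56, 10) [ 3.1 -2.8  2.2]
(68, -60, 10) [ 3.3 -2.6  2.3]
(68, -64, 10) [ 3.4 -2.3  2.4]
(68, -68, 10) [ 3.5 -2.   2.5]
(68, -72, 10) [ 3.6 -1.7  2.6]
```

>>> {"op": "servo_tool", "data": {
  "increments": [
    {"grip": 1, "x": 1.2, "y": -4.2, "z": 0.5, "roll": 0},
    {"grip": 1, "x": 2, "y": -4, "z": 1.3, "roll": 0},
    {"grip": 1, "x": 2.3, "y": -3.8, "z": 1.7, "roll": 0},
    {"grip": 1, "x": 2.6, "y": -3.6, "z": 1.8, "roll": 0},
    {"grip": 1, "x": 2.8, "y": -3.3, "z": 2, "roll": 0}
  ]
}}

```text
clock: 5.67
tcp_pos: [0.5447, 0.019, 0.1649]
orientation: [0.001, 0.105, 0.994, -0.0]
wrist_force: [3.3, 4.0, 0.5]
finger_gap: 0.0002
grip_force: 1.9
```

>>> {"op": "servo_tool", "data": {
  "increments": [
    {"grip": 1, "x": 2.9, "y": -3.1, "z": 2.1, "roll": 0},
    {"grip": 1, "x": 3.1, "y": -2.8, "z": 2.2, "roll": 0},
    {"grip": 1, "x": 3.3, "y": -2.6, "z": 2.3, "roll": 0},
    {"grip": 1, "x": 3.4, "y": -2.3, "z": 2.4, "roll": 0},
    {"grip": 1, "x": 3, "y": -1.8, "z": 2.1, "roll": 0}
  ]
}}

```text
clock: 6.08
tcp_pos: [0.526, 0.0099, 0.1534]
orientation: [0.0, 0.105, 0.994, -0.0]
wrist_force: [3.7, 2.6, 1.3]
finger_gap: -0.0
grip_force: 1.7
```

Run:
```python
from h import *
im,E=valve();valve("side");cv2.imwrite("pics/w4.png",im[:,:,::-1])
plan([(68,t,10) for t in (-68,-70,-72,-74)])
```

```text
wrist []
side [(array([340.3, 163.4]), np.int32(9), np.float64(97.2), np.float64(24.6))]
clock 6.1833 stand [ 18.6807 -65.427  152.866 ] r,th 69.28749970630773 -70.78370959509193 depth 10.214369888423501 F [ 1.104   0.0809 -0.5399]
(68, -68, 10) [-2.1  2.4 -1.8]
(68, -70, 10) [ 1.8 -0.9  1.3]
(68, -72, 10) [ 1.8 -0.8  1.3]
(68, -74, 10) [ 1.8 -0.7  1.3]
```

View pics/w4.png

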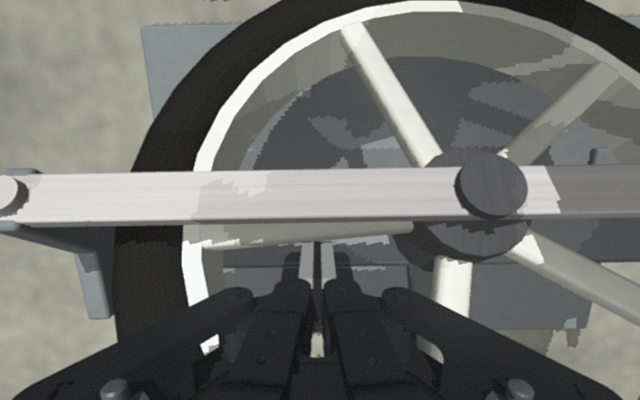

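The finger sits at about (317,265) against the spoke at (310,236), clear of the bar, whose lower edge is at row 223. The valve is at about 24°. One small extra push, then I'll back off and rise.

>>> {"op": "servo_tool", "data": {
  "increments": [
    {"grip": 1, "x": 2.2, "y": -0.9, "z": 1.4, "roll": 0},
    {"grip": 1, "x": 2.2, "y": -0.4, "z": 1.4, "roll": 0},
    {"grip": 1, "x": 0, "y": 0, "z": 0, "roll": 0},
    {"grip": 1, "x": -4, "y": 2, "z": -1, "roll": 0},
    {"grip": 1, "x": -4, "y": 2, "z": -10, "roll": 0}
  ]
}}

```text
clock: 6.6
tcp_pos: [0.5284, 0.0123, 0.1599]
orientation: [-0.003, 0.105, 0.994, -0.0]
wrist_force: [-0.2, -0.2, -0.1]
finger_gap: 0.0001
grip_force: 0.0
```

>>> {"op": "servo_tool", "data": {
  "increments": [
    {"grip": 1, "x": 0, "y": 0, "z": -25, "roll": 0},
    {"grip": 1, "x": 0, "y": 0, "z": -40, "roll": 0},
    {"grip": 1, "x": 0, "y": 25, "z": -30, "roll": 0},
    {"grip": 1, "x": 0, "y": 40, "z": 0, "roll": 0},
    {"grip": 1, "x": 0, "y": 0, "z": 0, "roll": 0}
  ]
}}

```text
clock: 7.02
tcp_pos: [0.5455, 0.0803, 0.2587]
orientation: [0.002, 0.103, 0.995, 0.001]
wrist_force: [0.1, -0.7, -0.5]
finger_gap: 0.0002
grip_force: 0.0
```

Run:
```python
from h import *
im,E=valve();valve("side");cv2.imwrite("pics/w5.png",im[:,:,::-1])
plan([(68,76,-60),(68,76,10)])
```

```text
wrist []
side [(array([340.8, 164.2]), np.int32(6), np.float64(97.2), np.float64(20.7))]
clock 7.1167 stand [ 23.994    4.1047 256.3053] r,th 29.577463802298677 7.9770915770983875 depth -89.50449942268823 F [-0.0035  0.9773  0.1221]
(68, 76, -60) [11.1 61.8 36.8]
(68, 76, 10) [-0.1  0.1 70. ]
```

View pics/w5.png

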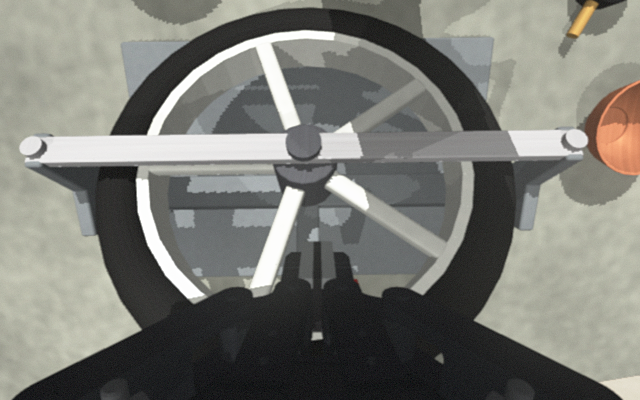

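The cap is hidden behind the fingers. The spokes are near (275,240), about −16°, and (395,215), about 57°, and the side view puts the valve at about 20.7°. I'll insert behind the 57° spoke, which is not in the valve's gap, and push it to 36°.

>>> {"op": "servo_tool", "data": {
  "increments": [
    {"grip": 1, "x": 4, "y": 33, "z": 0, "roll": 0},
    {"grip": 1, "x": 6, "y": 34, "z": 10, "roll": 0},
    {"grip": 1, "x": 0, "y": 0, "z": 25, "roll": 0},
    {"grip": 1, "x": 0, "y": 0, "z": 0, "roll": 0},
    {"grip": 1, "x": 0, "y": 0, "z": 0, "roll": 0}
  ]
}}

```text
clock: 7.53
tcp_pos: [0.5462, 0.1424, 0.2197]
orientation: [-0.003, 0.105, 0.994, -0.001]
wrist_force: [-0.3, -1.0, -0.7]
finger_gap: 0.0001
grip_force: 0.0
```

Run:
```python
from h import *
im,E=valve();cv2.imwrite("pics/w6.png",im[:,:,::-1])
plan([(74,76,-60),(74,76,10)])
```

```text
wrist []
clock 7.5833 stand [ 14.905   68.8264 221.1087] r,th 71.19094588230006 75.19150103910727 depth -60.672138662957956 F [ 0.0769 -0.1345  0.2326]
(74, 76, -60) [0.3 3.  0.8]
(74, 76, 10) [-0.2  0.1 70. ]
```

View pics/w6.png

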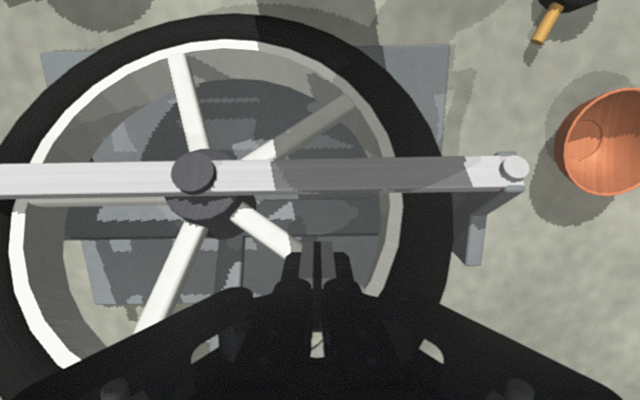

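The view shows the spoke running from (240,210) to (300,245), with the finger above it. I'll check the insertion point against the spoke numerically.

Run:
```python
from h import *
st=env.get_state();E=ext("wrist",st);p=np.load("p.npy")
f=lambda r,t,n=0:proj(tow(p,wp(r/1e3,np.radians(t),n)),E)[0].round(0)
print("ins",f(74,76),"bar low edge y=70",proj(tow(p,H+.028*N+.01*U+.07*Y),E)[0])
for t in(54,57,60): print(t,f(30,t,.006),f(60,t,.006))
print("nut",proj(tow(p,H+.034*N),E)[0])
```

```text
ins [321. 216.] bar low edge y=70 [317.3724 188.6782]
54 [244. 214.] [282. 242.]
57 [246. 212.] [285. 237.]
60 [247. 210.] [288. 233.]
nut [191.9124 169.6158]
```

>>> {"op": "servo_tool", "data": {
  "increments": [
    {"grip": 1, "x": 0, "y": 3, "z": 20, "roll": 0},
    {"grip": 1, "x": 0, "y": 0, "z": 18, "roll": 0},
    {"grip": 1, "x": 0, "y": 0, "z": 14, "roll": 0},
    {"grip": 1, "x": 0, "y": 0, "z": 10, "roll": 0},
    {"grip": 1, "x": 0, "y": 0, "z": 8, "roll": 0}
  ]
}}

```text
clock: 8.0
tcp_pos: [0.5491, 0.1452, 0.1518]
orientation: [0.0, 0.106, 0.994, -0.0]
wrist_force: [0.0, -0.4, -0.6]
finger_gap: -0.0001
grip_force: 0.1
```

Run:
```python
from h import *
valve("side")
plan([(72,t,10) for t in (73,70,67,64,61,58,55,52,49)])
```

```text
side [(array([340.6, 164.1]), np.int32(7), np.float64(96.6), np.float64(21.5))]
clock 8.05 stand [ 15.4408  72.0759 150.3912] r,th 74.50000608497217 75.34391189490539 depth 10.420589931323915 F [-0.359  -0.2594 -0.4523]
(72, 73, 10) [-1.8 -3.2 -1.7]
(72, 70, 10) [-2.9 -1.2 -2.1]
(72, 67, 10) [-2.9 -1.3 -2. ]
(72, 64, 10) [-2.8 -1.5 -2. ]
(72, 61, 10) [-2.8 -1.7 -1.9]
(72, 58, 10) [-2.7 -1.9 -1.9]
(72, 55, 10) [-2.6 -2.  -1.8]
(72, 52, 10) [-2.5 -2.2 -1.7]
(72, 49, 10) [-2.4 -2.4 -1.7]
```

>>> {"op": "servo_tool", "data": {
  "increments": [
    {"grip": 1, "x": -1.8, "y": -2.2, "z": -1.7, "roll": 0},
    {"grip": 1, "x": -2.9, "y": -1.6, "z": -2.1, "roll": 0},
    {"grip": 1, "x": -2.9, "y": -1.6, "z": -2, "roll": 0},
    {"grip": 1, "x": -2.8, "y": -1.6, "z": -2, "roll": 0},
    {"grip": 1, "x": -2.8, "y": -1.7, "z": -1.9, "roll": 0}
  ]
}}

```text
clock: 8.47
tcp_pos: [0.5599, 0.135, 0.1622]
orientation: [-0.0, 0.105, 0.994, 0.0]
wrist_force: [-4.5, 1.2, -0.6]
finger_gap: -0.0002
grip_force: 2.0
```

Run:
```python
from h import *
valve("side");im,E=valve();cv2.imwrite("pics/w7.png",im[:,:,::-1])
plan([(72,t,10) for t in (61,58,56,54,52,50,48)])
```

```text
side [(array([340.5, 167.8]), np.int32(10), np.float64(93.8), np.float64(8.4))]
wrist []
clock 8.5667 stand [ 30.2143  64.2234 162.5926] r,th 74.06169834705257 60.13028451493514 depth 8.563747374260217 F [-1.1135  1.0436 -0.1504]
(72, 61, 10) [ 1.6 -1.3  2.6]
(72, 58, 10) [-2.7 -1.9 -1.9]
(72, 56, 10) [-1.7 -1.3 -1.2]
(72, 54, 10) [-1.7 -1.4 -1.2]
(72, 52, 10) [-1.7 -1.5 -1.1]
(72, 50, 10) [-1.6 -1.6 -1.1]
(72, 48, 10) [-1.6 -1.6 -1.1]
```

>>> {"op": "servo_tool", "data": {
  "increments": [
    {"grip": 1, "x": -1.7, "y": -1.3, "z": -1, "roll": 0},
    {"grip": 1, "x": -1.7, "y": -1.4, "z": -1, "roll": 0},
    {"grip": 1, "x": 0, "y": 0, "z": 0, "roll": 0},
    {"grip": 1, "x": 3, "y": 2.5, "z": 0, "roll": 0},
    {"grip": 1, "x": 1, "y": 1, "z": -20, "roll": 0}
  ]
}}

```text
clock: 8.98
tcp_pos: [0.558, 0.1357, 0.1804]
orientation: [-0.002, 0.105, 0.994, -0.001]
wrist_force: [-0.0, -0.9, -0.6]
finger_gap: -0.0002
grip_force: 0.0
```

>>> {"op": "servo_tool", "data": {
  "increments": [
    {"grip": 1, "x": 0, "y": 0, "z": -40, "roll": 0},
    {"grip": 1, "x": 0, "y": 0, "z": -40, "roll": 0},
    {"grip": 1, "x": -10, "y": 0, "z": -40, "roll": 0},
    {"grip": 1, "x": -40, "y": 0, "z": -10, "roll": 0},
    {"grip": 1, "x": -20, "y": 0, "z": 0, "roll": 0}
  ]
}}

```text
clock: 9.4
tcp_pos: [0.6325, 0.1209, 0.3193]
orientation: [0.006, 0.105, 0.994, 0.0]
wrist_force: [-1.4, -1.2, -0.9]
finger_gap: -0.0002
grip_force: 0.0
```

>>> {"op": "servo_tool", "data": {
  "increments": [
    {"grip": 1, "x": 0, "y": 0, "z": 0, "roll": 0},
    {"grip": 1, "x": 0, "y": 0, "z": 0, "roll": 0}
  ]
}}

```text
clock: 9.57
tcp_pos: [0.6293, 0.1209, 0.3128]
orientation: [0.0, 0.105, 0.994, -0.0]
wrist_force: [0.5, 0.7, 0.2]
finger_gap: 0.0003
grip_force: 0.0
```

Run:
```python
from h import *
valve("side");im,E=valve();cv2.imwrite("pics/w8.png",im[:,:,::-1])
p=np.load("p.npy");bar=H+.028*N;print("nut,barL,barR,nozzle",proj(tow(p,[H+.034*N,bar-.187*Y,bar+.187*Y,wp(.168,0)]),E))
plan([])
```

```text
side [(array([340.1, 168.6]), np.int32(11), np.float64(92.5), np.float64(6.2))]
wrist [(array([232.8, 172.7]), np.int32(236), np.float64(95.7), np.float64(0.8))]
nut,barL,barR,nozzle [[229.3177  38.0245]
 [-10.2579  47.3502]
 [474.1294  40.9333]
 [223.1336 269.4805]]
clock 9.6667 stand [ 97.678   64.1092 312.9941] r,th 135.384057816348 28.26404290147171 depth -94.59916910998137 F [0.6426 0.0507 0.3862]
```

View pics/w8.png

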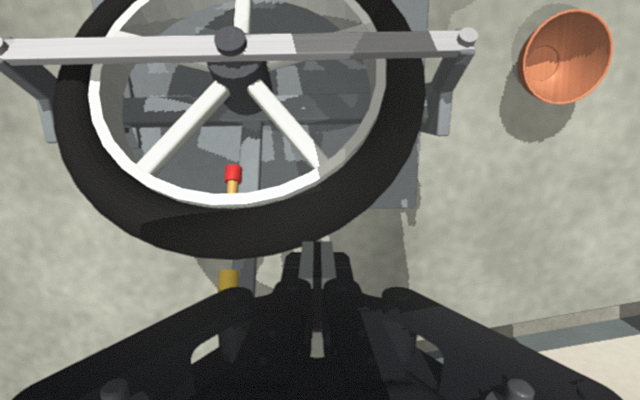

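The view shows the cap at (233,173) with the yellow nozzle tip near (228,272) and the nut at (230,40), so they are almost in line. I'll refine the angle against the nozzle itself.

Run:
```python
from h import *
st=env.get_state();E=ext("wrist",st);im=cv2.imread("pics/w8.png");hs=cv2.cvtColor(im,cv2.COLOR_BGR2HSV)
m=((hs[...,0]>18)&(hs[...,0]<32)&(hs[...,1]>150)&(hs[...,2]>80)).astype(np.uint8);m[:255]=0;m[:,:200]=0;m[:,260:]=0
for y in range(262,296,3):
    x=np.where(m[y])[0]; print(y,(x.min(),x.max()) if len(x) else None,end=" ")
g=cv2.cvtColor(im,cv2.COLOR_BGR2GRAY).astype(float)
print();pts=[];p2=[]
for x in list(range(20,200,10))+list(range(260,440,10)):   # bar upper/lower edges
    d=np.diff(g[20:80,x]);pts.append((x,20+np.argmax(d[:30])));p2.append((x,20+np.argmin(d)))
print(np.array(pts)[:,1],np.array(p2)[:,1])
n=(g<75).astype(np.uint8);n[:20]=0;n[62:]=0;n[:,:210]=0;n[:,250:]=0
for y in range(28,54,3):
    x=np.where(n[y])[0];print(y,(x.min(),x.max()) if len(x) else None,end=" ")
```

```text
262 None 265 None 268 None 271 (np.int64(220), np.int64(237)) 274 (np.int64(220), np.int64(237)) 277 (np.int64(220), np.int64(236)) 280 (np.int64(220), np.int64(237)) 283 (np.int64(219), np.int64(236)) 286 (np.int64(219), np.int64(234)) 289 (np.int64(219), np.int64(222)) 292 None 295 None 
[38 38 38 37 37 37 36 36 36 27 30 33 35 35 35 35 35 35 33 33 33 33 33 32
 32 31 29 26 24 20 31 31 30 31 32 30] [58 58 58 57 57 57 57 57 56 56 28 56 56 55 55 55 55 55 53 53 53 53 61 53
 59 52 52 20 52 31 51 58 58 57 57 34]
28 None 31 None 34 None 37 None 40 (np.int64(245), np.int64(245)) 43 (np.int64(243), np.int64(245)) 46 (np.int64(241), np.int64(245)) 49 (np.int64(218), np.int64(243)) 52 (np.int64(221), np.int64(240))
```

>>> {"op": "servo_tool", "data": {
  "increments": [
    {"grip": 1, "x": 0, "y": -30, "z": -8, "roll": 0},
    {"grip": 1, "x": 0, "y": -35, "z": 0, "roll": 0},
    {"grip": 1, "x": 0, "y": -35, "z": 0, "roll": 0},
    {"grip": 1, "x": 0, "y": -28, "z": 0, "roll": 0},
    {"grip": 1, "x": 0, "y": 0, "z": 0, "roll": 0}
  ]
}}

```text
clock: 10.08
tcp_pos: [0.5994, -0.0077, 0.322]
orientation: [0.0, 0.107, 0.994, -0.001]
wrist_force: [0.3, -0.1, -0.4]
finger_gap: -0.0002
grip_force: 0.0
```

>>> {"op": "servo_tool", "data": {
  "increments": [
    {"grip": 1, "x": 0, "y": 0, "z": 0, "roll": 0},
    {"grip": 1, "x": 0, "y": 0, "z": 0, "roll": 0}
  ]
}}

```text
clock: 10.25
tcp_pos: [0.6006, -0.0033, 0.3218]
orientation: [0.0, 0.105, 0.994, 0.0]
wrist_force: [0.4, 1.0, 0.1]
finger_gap: -0.0001
grip_force: 0.0
```

Run:
```python
from h import *
im,E=valve();p=np.load("p.npy")
hs=cv2.cvtColor(im,cv2.COLOR_RGB2HSV)
m=((hs[...,0]>18)&(hs[...,0]<32)&(hs[...,1]>150)&(hs[...,2]>80)).astype(np.uint8);m[:250]=0;m[:,:340]=0;m[:,480:]=0
for y in range(256,296,3):
    x=np.where(m[y])[0]; print(y,(x.min(),x.max()) if len(x) else None,end=" ")
g=cv2.cvtColor(im,cv2.COLOR_RGB2GRAY)
pr=proj(tow(p,[H+.034*N,H,wp(.098,0),wp(.168,0)]),E);print("\nnut,hub,cap0,noz",pr)
c0=pr[0].astype(int);t=g[max(0,c0[1]-25):c0[1]+25,c0[0]-35:c0[0]+35]
ci=cv2.HoughCircles(cv2.resize(cv2.medianBlur(t,3),None,fx=4,fy=4,interpolation=2),cv2.HOUGH_GRADIENT,1,100,param1=120,param2=18,minRadius=40,maxRadius=80)
print("nut obs",None if ci is None else ci[0,:2]/4+[c0[0]-35,max(0,c0[1]-25),0]);cv2.imwrite("pics/w9.png",im[:,:,::-1])
plan([])
```

```text
wrist [(array([398.8, 171.3]), np.int32(208), np.float64(95.3), np.float64(1.0))]
256 None 259 None 262 None 265 (np.int64(400), np.int64(400)) 268 (np.int64(394), np.int64(410)) 271 (np.int64(395), np.int64(411)) 274 (np.int64(395), np.int64(411)) 277 (np.int64(395), np.int64(411)) 280 (np.int64(396), np.int64(412)) 283 (np.int64(396), np.int64(412)) 286 (np.int64(400), np.int64(412)) 289 (np.int64(411), np.int64(412)) 292 None 295 None 
nut,hub,cap0,noz [[395.4053  41.715 ]
 [387.0647  71.8296]
 [396.9766 174.5173]
 [405.7006 264.8989]]
nut obs [[392.625  46.875  16.65 ]]
clock 10.3 stand [ 95.7896 -62.8777 321.6811] r,th 132.77041916715015 -28.267086120214575 depth -104.60855237397318 F [-0.1022  0.5682  0.4526]
```

Viewed from both sides the parallax cancels, and the valve is within about 1° of the nozzle line. I'll take the hand well away and hand in.

>>> {"op": "servo_tool", "data": {
  "increments": [
    {"grip": 1, "x": 0, "y": 0, "z": -35, "roll": 0},
    {"grip": 1, "x": 20, "y": -20, "z": -25, "roll": 0},
    {"grip": 1, "x": 25, "y": -30, "z": 0, "roll": 0},
    {"grip": 1, "x": 25, "y": -30, "z": 0, "roll": 0},
    {"grip": 1, "x": 15, "y": -15, "z": 0, "roll": 0}
  ]
}}

```text
clock: 10.72
tcp_pos: [0.4965, -0.079, 0.3822]
orientation: [0.0, 0.104, 0.995, -0.0]
wrist_force: [-0.3, 0.3, -0.1]
finger_gap: 0.0001
grip_force: 0.0
```

>>> {"op": "servo_tool", "data": {
  "increments": [
    {"grip": 1, "x": 0, "y": 0, "z": 0, "roll": 0},
    {"grip": 1, "x": 0, "y": 0, "z": 0, "roll": 0},
    {"grip": 1, "x": 0, "y": 0, "z": 0, "roll": 0},
    {"grip": 1, "x": 0, "y": 0, "z": 0, "roll": 0},
    {"grip": 1, "x": 0, "y": 0, "z": 0, "roll": 0}
  ]
}}

```text
clock: 11.13
tcp_pos: [0.4991, -0.0781, 0.381]
orientation: [-0.0, 0.104, 0.995, 0.0]
wrist_force: [-0.4, -0.3, 0.1]
finger_gap: -0.0001
grip_force: 0.0
```

Run:
```python
from h import *
valve("wrist");print(np.abs(env.get_state()["qvel"]).max());print(env.hand_in())
```

```text
wrist [(array([472.1, 242.5]), np.int32(123), np.float64(96.1), np.float64(1.1))]
0.00487659695391455
the job is handed in; nothing more can be done
None
```

The job is handed in: the valve sits within about 1° of the top, in line with the yellow nozzle, with the wheel at rest and the hand clear, at about 11 s of the 54 s allowed.

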